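# Look into the oily-waste can: free its lever, lift the lid, ease it shut

### The job

The steel parts dish has been shoved in under the lever of the oily-waste can: with a fingertip inside the dish, slide it flat along the bench until it is well clear of the lever. Then press the lever right down with the fingertips, keep the lid fully open for three seconds so that I can see how full the can is, and let the lever rise slowly so that the lid comes down shut without slamming. Work the lid by its lever only, pick nothing up, and leave everything else where it stands.

Things in the scene. Friction and masses are not known exactly. Their poses are not given: they have to be found in the camera images.
- can: oily-waste can bolted to the bench, painted steel: round body 200 mm across on a raised foot, rim 262 mm above the bench. Origin on the bench under its centre, z up; its front is its own -x side: there the lever, a steel bar, comes out straight along -x from under the can to a treadle pad whose outer edge lies 218 mm from the can's axis. The lid is hinged behind the rear (+x) rim
- pad (a point): middle of the top of the lever's ribbed steel treadle pad, 55 mm along the lever by 64 mm across. At rest 82 mm above the bench, 189 mm in front of the can's axis; the pad then slopes 11 degrees up to its outer edge, whose underside is 78 mm above the bench. Pressed down to its stop the point is 48 mm above the bench, 5 mm farther out, the pad level. z is the pad's normal
- lever (a joint): angle of the lever, rad: 0 at rest (up), 0.18 pressed right down on its stop; turns about a fulcrum 36 mm above the bench on the can's axis. Pressing at the pad takes about 9 to 15 N at first, falling to about half of that when the lid is open, from the lid's weight; it rises again by that weight alone
- lid (a joint): angle of the lid, rad: 0 shut, 1.06 fully open; driven by the lever through a push rod (5.9 rad of lid per rad of lever) and not damped: with the lever let go it falls shut in a fraction of a second. Raising the pad at 20 mm/s moves the lid at about 0.6 rad/s
- lid_front (a point): front edge of the round lid (the side above the lever), 266 mm above the bench when shut; the lid is 212 mm across, 20 mm thick in the middle, its hinge pin 135 mm behind the can's axis and 262 mm above the bench
- dish: loose open round steel parts dish, 0.3 kg, 150 mm across the rim, 50 mm high, flared wall 3 mm thick, inner floor 110 mm across, 4 mm above the bench; bolts fixed to it within 35 mm of its centre are up to 17 mm high. Origin under its centre, z up. At the start 17 to 42 mm of its rim lies beneath the pad's outer end, the rest sticks out in front, away from the can; it stops the lever part way down
- filter: bystander: white spin-on oil filter standing upright, 76 mm across, 84 mm high; origin under its centre
- solenoid_a: bystander: small steel solenoid standing upright, 28 mm across, 52 mm high; origin under its centre
- solenoid_b: bystander: another such solenoid
- aerosol: bystander: spray can, 66 mm across, 200 mm high; origin under its centre
- lube_bottle: bystander: plastic bottle, 68 mm across, 190 mm high; origin under its centre
- valve_body: bystander: aluminium valve-body casting lying flat, 185 x 110 x 38 mm; origin under its centre
- screwdriver: bystander: screwdriver lying on the bench
There are look-alikes about, which are no part of the job. What is shaped like the dish but turquoise is not meant.

How it is judged:
On the way, in this order (a step that is already met when the one before it is completed fails the run):
1. the dish is slid clear of the lever, with the lid still shut (horizontal distance between dish and pad above 0.098 m and value of joint lid below 0.1 rad), for 0.2 s.
2. the lever is pressed by the fingers and the lid is kept fully open (over 0.95 rad) for 2.5 s (value of joint lid above 0.95 rad and contact force between the fingers and lever above 0.5 N), for 2.5 s.
3. the lid is shut again (value of joint lid below 0.03 rad), for 0.2 s.
At the end, for the whole second after the job is handed in: lid shut (within 0.03 rad) and lever up, the dish lying flat and still on the bench with its centre more than 98 mm from the middle of the lever pad, so none of it is beneath the pad's end; bystanders where they stood (within 25 mm) (value of joint lid below 0.03 rad and value of joint lever below 0.01 rad and horizontal distance between dish and pad above 0.098 m and height (world z) of dish below 0.006 m and angle between dish's own z axis and vertical below 0.08 rad and linear speed of dish below 0.02 m/s and not (distance of any of filter, solenoid_a, solenoid_b, aerosol, lube_bottle, valve_body, screwdriver from where it was at the start of the episode above 0.025 m)); the robot touches nothing.
It fails at once if the lid slams: it closes faster than 2 rad/s (velocity of joint lid below -2 rad/s).
It fails at once if the dish is lifted or tipped (height (world z) of dish above 0.015 m or angle between dish's own z axis and vertical above 0.3 rad).
It fails at once if the robot touches the lid itself (contact force between any of the fingers, the arm and lid above 1 N).
It fails at once if a bystander is shifted more than 25 mm or lifted (distance of any of filter, solenoid_a, solenoid_b, aerosol, lube_bottle, valve_body, screwdriver from where it was at the start of the episode above 0.025 m).
It also fails if it takes over 56 s, if anything falls off the work surface, if the arm or the gripper's body presses on something with over 40 N, if the wrist force passes 120 N, or if a joint passes its speed limit or range.

### The arm

A 6-joint arm with a two-finger parallel gripper is mounted at the origin on the work surface. World frame = base frame: x ahead of the robot, y to its left, z up, the work surface at z = 0. Lengths are in m, angles in rad, forces in N, time in s.
With the tool pointing down it reaches from about 0.25 to 0.775 m from the base axis. Payload 4 kg.
Tool frame: the origin (TCP) lies midway between the tips of the shut fingers; the grasp point (between the pads) lies 19 mm behind it; z points along the fingers, y is the line along which they close (so a half turn about z gives the same grasp; the last joint's range is limited). The gripper opens to 94 mm and grips with 3 to 60 N. Pads are 16 mm wide; open, the fingers measure 119 mm over their backs; the gripper's body (75 mm by 177 mm) begins 78 mm behind the grasp point.
Start: joints at [-1.303, 0.087, 1.371, -0, 1.684, -0.103], TCP at [0.199, -0.513, 0.169] pointing down, gripper open.
Joint ranges: [-3.1, 3.1], [-0.76, 2.03], [0.27, 2.55], [-1.08, 4.22], [0.17, 2.65], [-2.57, 2.57]. Speed limits (rad/s): [2.79, 2.79, 3.14, 3.14, 3.14, 3.14].

### API

Orientations are given as [roll, pitch, yaw] about the fixed x, y, z axes, in that order (R = Rz(yaw) Ry(pitch) Rx(roll)).
In Python, from bench import get_obs, snapshot, close_job gives the robot as it stands. The module is installed in compiled form; this text tells all that it offers.
- The arm moves only by the tool drive_tool, never from a script. Its argument "commands" is a list of rows, each a list of 6 numbers: the shift along the tool's x, y, z in units of 0.04 m (1.0 is 0.04 m), then the turn, a rotation vector about the tool's x, y, z in units of 0.1 rad (1.0 is 0.1 rad). In form: [[dx, dy, dz, wx, wy, wz], ...]. A call has 1 to 20 rows; each row shifts and turns the commanded pose from where the row before left it, along the tool's axes as they then stand; what a row does not reach is not made up. A row lasts 1/8 s, in which the tool goes at most 62.5 mm and 10.7 degrees, less where a joint would pass 70% of its speed; a pose out of reach is approached as far as the arm can. A call with a number of a shift or a turn outside -1 to 1 is refused whole. A call with a gripper value outside its range is refused whole. "gripper" is the closure, from 0 (fully open) to 1 (shut), set as the call begins (left out, the last holds). The fingers move at their own pace and stop on an object; the grip force is fixed at half the most. Time passes only in rows, so rows that do not move let the fingers close. It gives the time, the measured TCP pose, the force, the opening and the grip force at its end, in the units of the state.
- get_obs(): the state, without advancing time (a new reading comes with each control period).
- snapshot(name): name is "scene" or "top"; returns a dict with "image" (480x640x3 uint8, blue, green, red), "range_z" (480x640 float32, m along the optical axis (not along the pixel's ray), 0 where there is no reading), "fx", "fy", "cx", "cy" (pixels), "k1" (the pictures are not rectified: a ray, as slopes to the right and down, at radius r is drawn at 1 + k1 r^2 times it, then the intrinsics apply), "rvec" (rotation vector, rad) and "tvec" (3), from world to camera coordinates, as OpenCV has them. Camera axes: x right, y down, z forward; pixel columns grow to the right and rows downward; lengths in m; the calibration is good to about 2 mm. A picture is of the moment at which its call begins.
- close_job(): hands the job in; it is judged then, once.
The state is a dict: "time": time; "joint_positions": joint angles; "qvel": joint speeds; "joint_torque": joint torques, N m; "tool_pos": TCP position; "ee_rot": TCP orientation; "wrist_force": force on the tool from outside, world axes, zero at the start; "wrist_torque": the same for the moment, N m; "width": finger opening in m; "finger_force": force on a finger pad.
Only numpy, scipy, OpenCV 4.12 (cv2) and the standard library are available. Lean on these libraries where they do the work, as an engineer would, in place of code of your own. Each camera call takes 0.05 s, during which the arm holds its last target. There are 200 camera calls.

## Working session

There is one attempt and no reset: what is moved stays moved. The work goes in short steps, Python scripts to look and compute and a tool call to move; the robot and the scene stay as the last step left them, time stands still between calls to the robot, and variables do not carry over. Pictures are saved under pics/ and viewed, at most 10 in all, crops included, and the job is handed in when it is done.

Besides the shell and the picture viewer there is one more tool, called after "Emit:" as name(argument=value, ...) on one line, values as JSON. drive_tool: Moves the arm, as the interface text tells. Its arguments: {"type":"object","properties":{"commands":{"type":"array"},"gripper":{"type":"number"}},"required":["commands"]}

```bash
mkdir -p pics; cat > h.py <<'E'
import numpy as np, cv2
from bench import get_obs, snapshot
def cloud(s):
    h,w=s["range_z"].shape
    uv=np.stack(np.meshgrid(np.arange(w),np.arange(h)),-1).reshape(-1,1,2).astype(np.float64)
    K=np.array([[s["fx"],0,s["cx"]],[0,s["fy"],s["cy"]],[0,0,1]])
    n=cv2.undistortPoints(uv,K,np.array([s["k1"],0,0,0.])).reshape(h,w,2)
    z=s["range_z"][...,None].astype(float)
    P=np.concatenate([n*z,z],-1)
    R=cv2.Rodrigues(np.array(s["rvec"],float))[0]
    W=(P-np.array(s["tvec"]).ravel())@R
    W[s["range_z"]==0]=np.nan
    return W
E
python3 - <<'E'
from h import *
for n in("scene","top"):
    s=snapshot(n);cv2.imwrite(f"pics/{n}0.png",s["image"]);np.save(n+"0.npy",cloud(s))
    print(n,s["fx"],s["k1"],s["rvec"],s["tvec"])
print(get_obs())
E
```

```text
scene 458.0616942014104 0.03692087250839553 [ 1.37221837  2.15450417 -0.91237933] [ 0.22235214 -0.18179176  1.68027775]
top 463.3351552447953 -0.0011609550125443102 [ 2.13528045 -2.19357934  0.14335504] [-0.00431981  0.5210713   1.1859391 ]
{'time': 0.1, 'joint_positions': array([-1.30307152e+00,  8.78686694e-02,  1.37212106e+00, -1.16277611e-05,
        1.68358631e+00, -1.03067353e-01]), 'qvel': array([-0.00025306, -0.00123443, -0.00425868, -0.0009341 ,  0.00057821,
        0.00046942]), 'joint_torque': array([ 1.59794588e-03, -3.41253734e+01, -3.03300691e+01,  7.19425525e-02,
        3.04585544e-02, -1.02465826e-04]), 'tool_pos': array([ 0.19915036, -0.51206318,  0.16751898]), 'ee_rot': array([-3.13961861e+00, -1.92565166e-04,  3.70790671e-01]), 'wrist_force': array([ 0.05077683, -0.36072588,  0.53243514]), 'wrist_torque': array([-0.03848783, -0.01900827, -0.01600012]), 'finger_force': 0.0, 'width': 0.09375300320066242}
```

View pics/scene0.png

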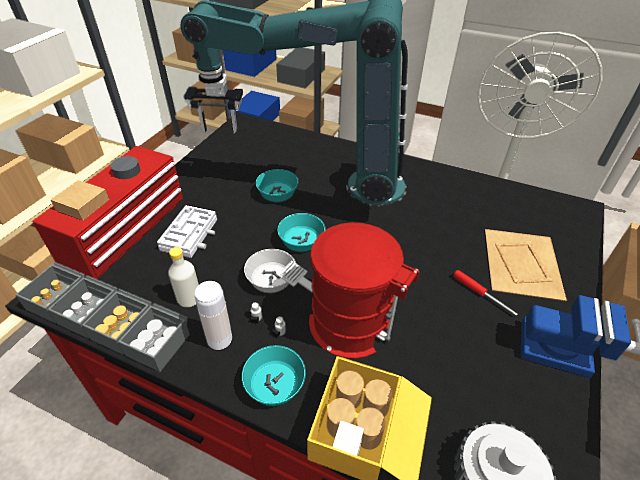

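View pics/top0.png

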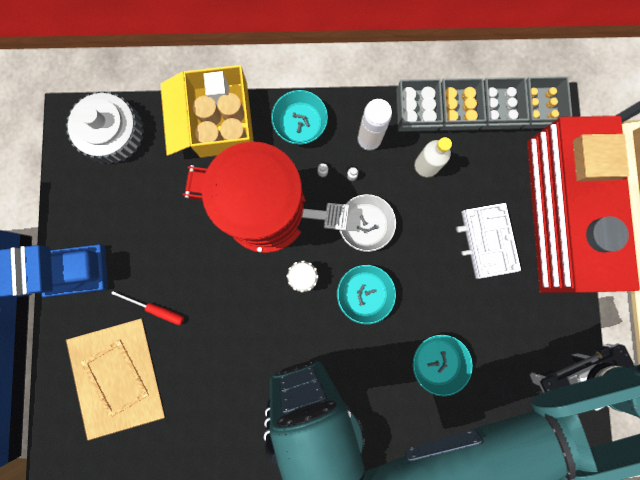

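The scene view shows the grey dish at about (270,271) under the treadle at (293,275). In the top view the dish is at (367,222), the pad at (337,216), the can lid at (253,190), the filter at (302,277) and the solenoids at (323,170) and (352,174). A turquoise dish sits at (366,294).

```bash
python3 - <<'E'
from h import *
im=cv2.imread("pics/top0.png");W=np.load("top0.npy")
def box(n,u0,u1,v0,v1,z0,z1,W=W):
    w=W[v0:v1,u0:u1].reshape(-1,3);w=w[(w[:,2]>z0)&(w[:,2]<z1)]
    lo,hi=np.percentile(w,1,0),np.percentile(w,99,0);print(n,len(w),lo.round(3),hi.round(3),((lo+hi)/2).round(3));return w
box("lid",200,305,140,240,.255,.30)
p=box("pad",318,352,198,234,.065,.1)
print(p.mean(0))
c=np.linalg.lstsq(np.c_[p[:,:2],np.ones(len(p))],p[:,2],rcond=None)[0];print("slope",c)
d=box("dishrim",335,400,190,255,.040,.056)
A=np.c_[2*d[:,:2],np.ones(len(d))];s=np.linalg.lstsq(A,(d[:,:2]**2).sum(1),rcond=None)[0];print("fit",s[:2],np.sqrt(s[2]+s[0]**2+s[1]**2))
box("filter",280,325,255,300,.07,.1)
box("solA",312,334,158,180,.035,.06);box("solB",342,364,160,185,.035,.06)
box("aero",355,395,95,155,.15,.21);box("bottle",412,455,135,180,.12,.2)
box("valve",455,525,200,282,.03,.045)
box("turq",333,400,262,328,.040,.056);box("turq2",410,478,332,398,.04,.056)
print(W[190,253],W[216,337],W[222,367])
big=cv2.resize(im[150:330,270:420],None,fx=4,fy=4,interpolation=cv2.INTER_CUBIC)[:600];cv2.imwrite("pics/c.png",big)
E
```

```text
lid 7808 [0.495 0.035 0.262] [0.695 0.24  0.284] [0.595 0.138 0.273]
pad 598 [ 0.533 -0.08   0.066] [ 0.599 -0.009  0.089] [ 0.566 -0.044  0.077]
[ 0.56591405 -0.04870156  0.07983628]
slope [-0.02704041 -0.23684187  0.08360426]
dishrim 361 [ 0.479 -0.206  0.04 ] [ 0.626 -0.065  0.054] [ 0.552 -0.135  0.047]
fit [ 0.55183105 -0.13309253] 0.07136042601535013
filter 677 [0.381 0.003 0.07 ] [0.45  0.072 0.087] [0.416 0.037 0.079]
solA 59 [ 0.69  -0.032  0.035] [ 0.712 -0.011  0.054] [ 0.701 -0.021  0.045]
solB 60 [ 0.677 -0.114  0.035] [ 0.699 -0.089  0.055] [ 0.688 -0.101  0.045]
aero 735 [ 0.76  -0.183  0.152] [ 0.819 -0.122  0.203] [ 0.79  -0.152  0.178]
bottle 534 [ 0.685 -0.335  0.12 ] [ 0.741 -0.279  0.192] [ 0.713 -0.307  0.156]
valve 1165 [ 0.406 -0.525  0.03 ] [ 0.593 -0.401  0.043] [ 0.499 -0.463  0.037]
turq 434 [ 0.295 -0.197  0.04 ] [ 0.44  -0.052  0.053] [ 0.368 -0.124  0.047]
turq2 473 [ 0.113 -0.382  0.04 ] [ 0.258 -0.237  0.053] [ 0.186 -0.309  0.047]
[0.59078262 0.1297049  0.28470008] [ 0.56394093 -0.05390677  0.08344606] [ 0.55854208 -0.13800312  0.00346419]
```

View pics/c.png

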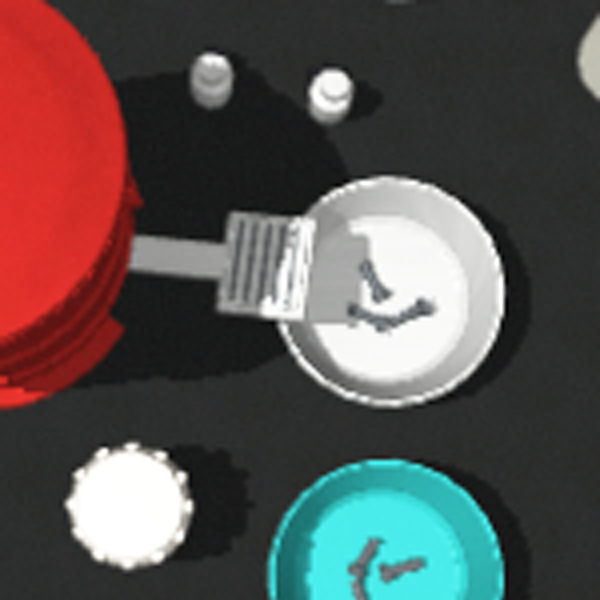

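The fits agree with the given sizes: can axis (0.595,0.138), pad (0.565,-0.050) at 0.19 m from it, and dish at (0.552,-0.133) with radius 0.072. I'll shut the gripper and turn the tool so that its x axis runs along the lever.

Emit:
drive_tool(commands=[[0,0,0,0,0,-1],[0,0,0,0,0,-1],[0,0,0,0,0,-1],[0,0,0,0,0,-1],[0,0,0,0,0,-1],[0,0,0,0,0,-1],[0,0,0,0,0,-1],[0,0,0,0,0,-1],[0,0,0,0,0,-1],[0,0,0,0,0,-1],[0,0,0,0,0,-0.4],[0,0,0,0,0,0]], gripper=1)

```text
time: 1.6
tool_pos: [0.1992, -0.5123, 0.168]
ee_rot: [-3.141, -0.001, 1.41]
wrist_force: [0.4, -0.2, -0.0]
width: 0.0009
finger_force: 0.0
```

```bash
cat >> h.py <<'E'
from scipy.spatial.transform import Rotation as Ro
def delta(t):
    o=get_obs();R=Ro.from_euler("xyz",o["ee_rot"])
    d=R.inv().apply(np.array(t)-o["tool_pos"])
    print("tcp",o["tool_pos"].round(4),o["ee_rot"].round(3),"w",round(o["width"],4),"F",o["wrist_force"].round(1),"t",round(o["time"],2),"units",(d/.04).round(2))
E
python3 -c "
from h import *
delta([.547,-.17,.16])"
```

```text
tcp [ 0.1992 -0.5123  0.168 ] [-3.141e+00 -1.000e-03  1.410e+00] w 0.0009 F [ 0.4 -0.2 -0. ] t 1.6 units [9.84 7.22 0.21]
```

Emit:
drive_tool(commands=[[0.5,0.4,0,0,0,0],[0.9,0.65,0,0,0,0],[0.9,0.65,0,0,0,0],[0.9,0.65,0,0,0,0],[0.9,0.65,0,0,0,0],[0.9,0.65,0,0,0,0],[0.9,0.65,0,0,0,0],[0.9,0.65,0,0,0,0],[0.9,0.65,0,0,0,0],[0.9,0.65,0,0,0,0],[0.7,0.6,0,0,0,0],[0.5,0.35,0,0,0,0],[0,0,0,0,0,0],[0,0,0,0,0,0]])

```text
time: 3.35
tool_pos: [0.5454, -0.1721, 0.1684]
ee_rot: [-3.141, 0.001, 1.41]
wrist_force: [0.7, -0.8, -0.7]
width: 0.0006
finger_force: 0.0
```

```bash
python3 - <<'E'
from h import *
delta([.546,-.173,.021])
s=snapshot("scene");cv2.imwrite("pics/s1.png",cv2.resize(s["image"][180:380,200:440],None,fx=2.5,fy=2.5))
E
```

```text
tcp [ 0.5454 -0.1721  0.1684] [-3.141e+00  1.000e-03  1.410e+00] w 0.0006 F [ 0.7 -0.8 -0.7] t 3.35 units [-0.02  0.02  3.68]
```

View pics/s1.png

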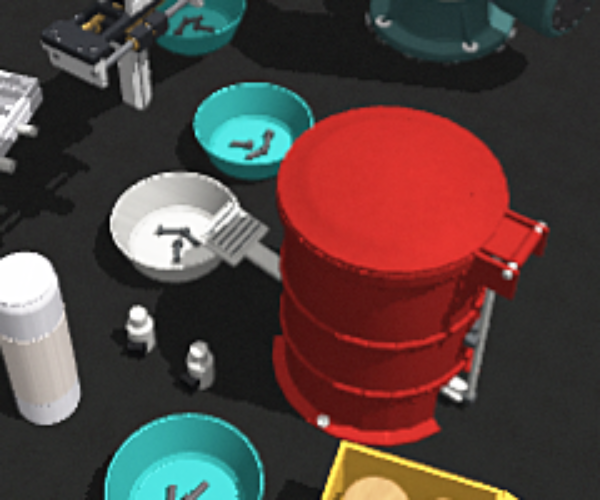

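The crop shows the shut fingers at about (138,100), well away from the dish at (177,228). I'll project the TCP into both cameras to see whether parallax explains that.

```bash
python3 - <<'E'
from h import *
W=np.load("scene0.npy")
w=W[250:292,244:300].reshape(-1,3);w=w[(w[:,2]>.04)&(w[:,2]<.056)];print("dish from scene cam",np.percentile(w,[1,99],axis=0))
w=W[262:285,285:305].reshape(-1,3);w=w[(w[:,2]>.07)&(w[:,2]<.1)];print("pad from scene cam",w.mean(0))
o=get_obs()
for n in("scene","top"):
    s=snapshot(n);K=np.array([[s["fx"],0,s["cx"]],[0,s["fy"],s["cy"]],[0,0,1]])
    P=np.array([o["tool_pos"],[.552,-.133,.05],[.545,-.172,.02]])
    print(n,cv2.projectPoints(P,np.array(s["rvec"]),np.array(s["tvec"]),K,np.array([s["k1"],0,0,0.]))[0].reshape(-1,2).round(0).tolist(), (-cv2.Rodrigues(np.array(s["rvec"]))[0].T@np.array(s["tvec"]).ravel()).round(2))
    cv2.imwrite(f"pics/{n}1b.png",s["image"])
E
```

```text
dish from scene cam [[ 0.47949254 -0.20672806  0.04011285]
 [ 0.62731052 -0.06714016  0.05479598]]
pad from scene cam [ 0.56885955 -0.04559699  0.0817    ]
scene [[256.0, 231.0], [270.0, 267.0], [260.0, 268.0]] [1.31 0.36 1.03]
top [[389.0, 217.0], [367.0, 222.0], [381.0, 226.0]] [ 0.37 -0.    1.24]
```

View pics/top1b.png

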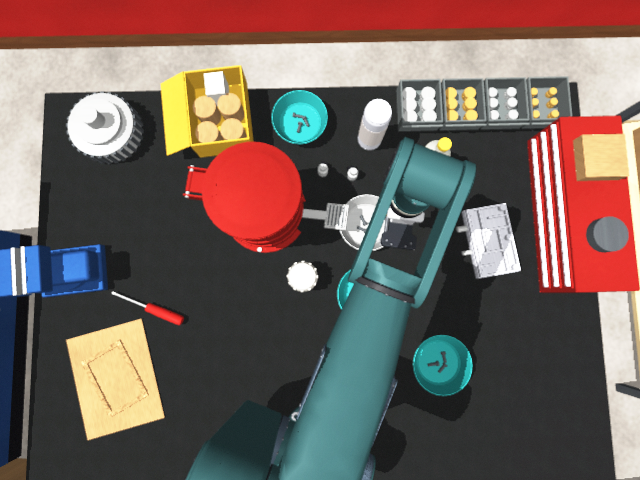

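The projections put the TCP over the dish, but the visible fingertip at full-image (255,224) is about 7 px above the predicted (256,231). I'll check it by range.

```bash
python3 - <<'E'
from h import *
s=snapshot("scene");W=cloud(s)
w=W[195:240,240:270].reshape(-1,3);k=(w[:,2]>.12)&(w[:,2]<.22);w=w[k]
print(len(w),np.percentile(w,[1,50,99],axis=0).round(3))
for r in range(210,236,2): print(r,W[r,256].round(3),s["image"][r,256])
E
```

```text
23 [[ 0.536 -0.181  0.208]
 [ 0.548 -0.165  0.217]
 [ 0.558 -0.162  0.22 ]]
210 [ 0.545 -0.164  0.249] [106 106 107]
212 [ 0.544 -0.165  0.24 ] [85 86 85]
214 [ 0.545 -0.165  0.234] [90 89 90]
216 [ 0.545 -0.165  0.228] [118 119 118]
218 [ 0.549 -0.163  0.224] [139 139 139]
220 [ 0.55  -0.163  0.218] [181 180 181]
222 [ 0.551 -0.163  0.212] [212 211 212]
224 [ 0.364 -0.292 -0.   ] [46 49 47]
226 [ 0.373 -0.287  0.   ] [42 44 43]
228 [ 0.384 -0.28   0.003] [45 45 43]
230 [ 0.393 -0.275  0.004] [44 45 46]
232 [ 0.398 -0.273  0.   ] [44 42 42]
234 [ 0.407 -0.267  0.001] [42 43 42]
```

Laterally it agrees, but the camera puts the tips about 30 mm higher than the TCP. I'll go part way down and check again.

Emit:
drive_tool(commands=[[0,0,0.7,0,0,0],[0,0,0.7,0,0,0],[0,0,0.7,0,0,0],[0,0,0.4,0,0,0],[0,0,0,0,0,0],[0,0,0,0,0,0]])

```text
time: 4.3
tool_pos: [0.5469, -0.1721, 0.07]
ee_rot: [3.139, 0.001, 1.411]
wrist_force: [-0.0, 0.4, 1.1]
width: 0.0002
finger_force: 0.0
```

```bash
python3 - <<'E'
from h import *
delta([.546,-.173,.021])
s=snapshot("scene");W=cloud(s)
for r in range(222,276,3): print(r,W[r,258].round(3),s["image"][r,258])
cv2.imwrite("pics/s2.png",cv2.resize(s["image"][190:310,210:330],None,fx=5,fy=5))
E
```

```text
tcp [ 0.5469 -0.1721  0.07  ] [3.139e+00 1.000e-03 1.411e+00] w 0.0002 F [-0.   0.4  1.1] t 4.3 units [-0.03 -0.02  1.22]
222 [ 0.567 -0.147  0.231] [70 64 61]
225 [ 0.573 -0.143  0.227] [40 31 27]
228 [ 0.575 -0.143  0.218] [30 49 62]
231 [ 0.545 -0.165  0.173] [64 63 64]
234 [ 0.547 -0.164  0.163] [105 104 103]
237 [ 0.55  -0.163  0.155] [141 141 141]
240 [ 0.55  -0.164  0.143] [196 196 197]
243 [ 0.554 -0.162  0.136] [196 196 197]
246 [ 0.554 -0.164  0.124] [194 194 195]
249 [ 0.463 -0.228 -0.001] [129 129 129]
252 [ 0.511 -0.196  0.046] [179 184 184]
255 [ 0.522 -0.19   0.045] [211 215 217]
258 [ 0.52  -0.192  0.03 ] [209 213 215]
261 [ 0.528 -0.188  0.026] [208 212 213]
264 [ 0.529 -0.188  0.014] [209 212 213]
267 [ 0.534 -0.186  0.006] [241 244 245]
270 [ 0.544 -0.181  0.005] [251 252 252]
273 [ 0.557 -0.173  0.009] [248 249 249]
```

View pics/s2.png

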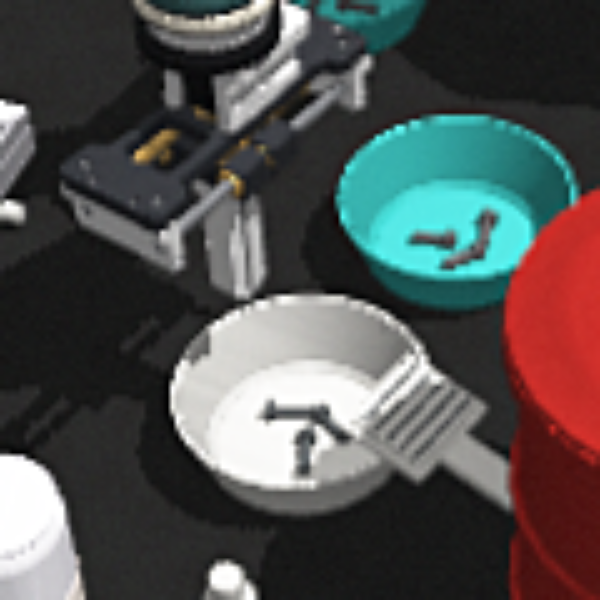

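The tip is at full-image (258,249), and its range says z≈0.12 while the robot reports 0.07. I'll check this by pixel bearing and with the top camera.

```bash
python3 - <<'E'
from h import *
o=get_obs()
s=snapshot("scene");K=np.array([[s["fx"],0,s["cx"]],[0,s["fy"],s["cy"]],[0,0,1]])
pr=lambda P:cv2.projectPoints(np.array(P,float),np.array(s["rvec"]),np.array(s["tvec"]),K,np.array([s["k1"],0,0,0.]))[0].reshape(-1,2).round(1)
x,y,z=o["tool_pos"]
for h in(.07,.09,.11,.12,.13): print(h,pr([[x,y,h]]))
# own bench checks: can lid and filter in scene cam
W=np.load("scene0.npy");print("lid z",np.nanmax(W[225:285,315:400,2]), "bench",np.nanmedian(W[190:230,420:460,2]))
w=cloud(s)[205:250,215:300].reshape(-1,3)
for a in np.arange(.1,.34,.02):
    k=w[(w[:,2]>a)&(w[:,2]<a+.02)]
    if len(k)>3: print(round(a,2),len(k),k.min(0).round(3),k.max(0).round(3))
t=snapshot("top");T=cloud(t)[190:280,350:440].reshape(-1,3)
for a in np.arange(.08,.34,.02):
    k=T[(T[:,2]>a)&(T[:,2]<a+.02)]
    if len(k)>3: print("top",round(a,2),len(k),k.min(0).round(3),k.max(0).round(3))
print(o["joint_positions"].round(4))
E
```

```text
0.07 [[258.2 256.6]]
0.09 [[257.6 251.8]]
0.11 [[257.1 246.9]]
0.12 [[256.8 244.4]]
0.13 [[256.5 241.9]]
lid z 0.2873036711951392 bench 0.0013713228988142345
0.1 14 [ 0.534 -0.183  0.11 ] [ 0.559 -0.16   0.12 ]
0.12 57 [ 0.536 -0.182  0.12 ] [ 0.561 -0.16   0.14 ]
0.14 57 [ 0.536 -0.183  0.141] [ 0.562 -0.161  0.16 ]
0.16 53 [ 0.534 -0.183  0.16 ] [ 0.562 -0.16   0.179]
0.18 13 [ 0.552 -0.179  0.181] [ 0.562 -0.163  0.191]
0.2 177 [ 0.471 -0.217  0.2  ] [ 0.631 -0.125  0.22 ]
0.22 345 [ 0.472 -0.219  0.22 ] [ 0.637 -0.126  0.24 ]
0.24 549 [ 0.502 -0.217  0.24 ] [ 0.64 -0.14  0.26]
0.26 78 [ 0.534 -0.192  0.26 ] [ 0.568 -0.146  0.279]
0.28 11 [ 0.561 -0.161  0.281] [ 0.568 -0.14   0.29 ]
top 0.2 18 [ 0.473 -0.194  0.206] [ 0.519 -0.126  0.22 ]
top 0.22 43 [ 0.454 -0.193  0.22 ] [ 0.525 -0.126  0.24 ]
top 0.24 633 [ 0.455 -0.194  0.241] [ 0.513 -0.127  0.26 ]
top 0.26 29 [ 0.502 -0.185  0.263] [ 0.51  -0.147  0.279]
top 0.28 186 [ 0.5   -0.202  0.281] [ 0.532 -0.134  0.3  ]
top 0.3 66 [ 0.508 -0.198  0.3  ] [ 0.536 -0.139  0.32 ]
top 0.32 62 [ 0.508 -0.193  0.321] [ 0.537 -0.137  0.34 ]
[-0.4036  0.1755  1.4682 -0.      1.4948 -0.2434]
```

Finger and body geometry both put the true tip about 35 mm above the reported TCP. I'll go to reported z≈0.022, which is safe either way, and look again.

Emit:
drive_tool(commands=[[0,0,0.5,0,0,0],[0,0,0.5,0,0,0],[0,0,0.2,0,0,0],[0,0,0,0,0,0],[0,0,0,0,0,0]])

```text
time: 5.08
tool_pos: [0.5469, -0.1719, 0.0218]
ee_rot: [3.14, 0.001, 1.411]
wrist_force: [-0.1, 0.7, 0.0]
width: 0.0003
finger_force: 0.0
```

```bash
python3 - <<'E'
from h import *
delta([.546,-.173,.021])
s=snapshot("scene");W=cloud(s)
w=W[215:285,225:300].reshape(-1,3)
for a in np.arange(.04,.26,.02):
    k=w[(w[:,2]>a)&(w[:,2]<a+.02)]
    if len(k)>3: print(round(a,2),len(k),k.min(0).round(3),k.max(0).round(3))
cv2.imwrite("pics/s3.png",cv2.resize(s["image"][190:310,210:330],None,fx=5,fy=5))
E
```

```text
tcp [ 0.5469 -0.1719  0.0218] [3.140e+00 1.000e-03 1.411e+00] w 0.0003 F [-0.1  0.7  0. ] t 5.08 units [-0.03 -0.02  0.02]
0.04 366 [ 0.309 -0.208  0.04 ] [ 0.626 -0.065  0.059]
0.06 108 [ 0.532 -0.183  0.061] [ 0.602 -0.023  0.08 ]
0.08 328 [ 0.531 -0.182  0.08 ] [ 0.602 -0.027  0.099]
0.1 49 [ 0.535 -0.183  0.1  ] [ 0.562 -0.159  0.12 ]
0.12 36 [ 0.535 -0.184  0.12 ] [ 0.562 -0.16   0.139]
0.14 24 [ 0.47  -0.214  0.141] [ 0.628 -0.127  0.16 ]
0.16 307 [ 0.467 -0.217  0.16 ] [ 0.632 -0.125  0.18 ]
0.18 478 [ 0.465 -0.217  0.18 ] [ 0.639 -0.126  0.2  ]
0.2 305 [ 0.49  -0.216  0.2  ] [ 0.639 -0.13   0.22 ]
0.22 42 [ 0.536 -0.189  0.22 ] [ 0.568 -0.137  0.24 ]
0.24 92 [ 0.546 -0.187  0.24 ] [ 0.585 -0.134  0.258]
```

View pics/s3.png

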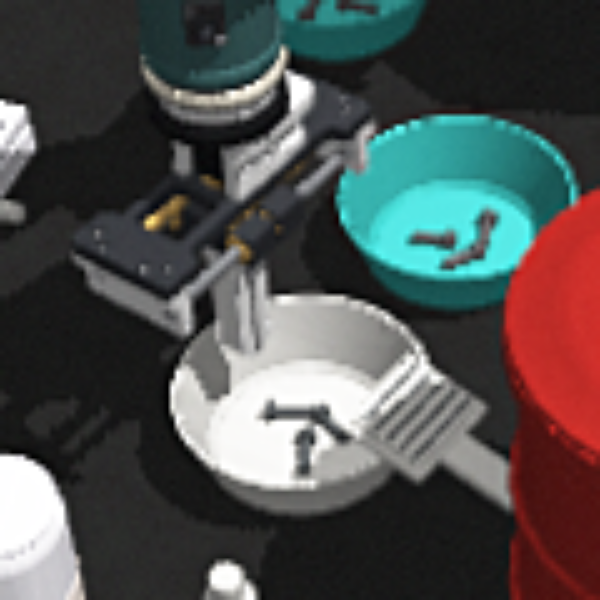

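The tip at full-image (258,261) is about at rim height, z≈0.05, although the robot reports 0.022. I'll keep going down in small steps and watch the force.

Emit:
drive_tool(commands=[[0,0,0.2,0,0,0],[0,0,0.2,0,0,0],[0,0,0.2,0,0,0],[0,0,0,0,0,0],[0,0,0,0,0,0]])

```text
time: 5.75
tool_pos: [0.5461, -0.1715, -0.0035]
ee_rot: [-3.142, 0.0, 1.411]
wrist_force: [-0.2, -0.0, -0.9]
width: 0.0004
finger_force: 0.0
```

```bash
python3 - <<'E'
from h import *
delta([.546,-.173,-.01])
s=snapshot("scene");W=cloud(s)
for r in range(250,275,2): print(r,W[r,258].round(3),s["image"][r,258])
cv2.imwrite("pics/s4.png",cv2.resize(s["image"][190:310,210:330],None,fx=5,fy=5))
E
```

```text
tcp [ 0.5461 -0.1715 -0.0035] [-3.142  0.     1.411] w 0.0004 F [-0.2 -0.  -0.9] t 5.75 units [-0.04  0.    0.16]
250 [ 0.556 -0.164  0.11 ] [110 110 111]
252 [ 0.556 -0.165  0.1  ] [105 105 107]
254 [ 0.558 -0.164  0.094] [96 96 96]
256 [ 0.559 -0.164  0.088] [182 182 182]
258 [ 0.557 -0.166  0.077] [139 140 140]
260 [ 0.559 -0.166  0.07 ] [116 116 115]
262 [ 0.557 -0.168  0.059] [108 109 108]
264 [ 0.559 -0.168  0.052] [108 110 109]
266 [ 0.533 -0.186  0.01 ] [198 203 205]
268 [ 0.539 -0.183  0.008] [103 104 105]
270 [ 0.546 -0.179  0.008] [153 158 158]
272 [ 0.549 -0.178  0.002] [253 254 255]
274 [ 0.557 -0.173  0.004] [248 250 250]
```

There is no contact at a reported z of -0.0035, so the reading is about 35 mm low. I'll go down another 12 mm and then slide outward gently.

Emit:
drive_tool(commands=[[0,0,0.15,0,0,0],[0,0,0.15,0,0,0],[0,0,0,0,0,0],[0,0,0,0,0,0]])

```text
time: 6.3
tool_pos: [0.5461, -0.1715, -0.0155]
ee_rot: [-3.141, 0.0, 1.411]
wrist_force: [0.6, 0.7, -0.9]
width: 0.0003
finger_force: 0.0
```

Emit:
drive_tool(commands=[[-0.1,0,0,0,0,0],[-0.1,0,0,0,0,0],[-0.1,0,0,0,0,0],[-0.1,0,0,0,0,0],[-0.1,0,0,0,0,0],[-0.1,0,0,0,0,0],[-0.1,0,0,0,0,0],[-0.1,0,0,0,0,0]])

```text
time: 7.3
tool_pos: [0.541, -0.2034, -0.0154]
ee_rot: [3.142, 0.0, 1.411]
wrist_force: [-0.2, 2.5, 0.9]
width: 0.0008
finger_force: 0.7
```

```bash
cat >> h.py <<'E'
def dish():
    from scipy.optimize import least_squares
    s=snapshot("scene");W=cloud(s)
    w=W.reshape(-1,3);im=s["image"].reshape(-1,3).astype(int)
    g=(im.max(1)-im.min(1))<25
    k=w[g&(w[:,2]>.040)&(w[:,2]<.056)&(w[:,0]>.4)&(w[:,0]<.66)&(w[:,1]>-.36)&(w[:,1]<-.07)]
    r=least_squares(lambda p:np.hypot(k[:,0]-p[0],k[:,1]-p[1])-.072,np.median(k[:,:2],axis=0),loss="soft_l1",f_scale=.003)
    k2=k[np.abs(r.fun)<.01]
    print("dish",r.x.round(3),len(k),len(k2),"to pad",np.hypot(*(r.x-[.565,-.05])).round(3)); return s,W
E
python3 - <<'E'
from h import *
delta([.546,-.173,-.014]); s,W=dish()
cv2.imwrite("pics/s5.png",cv2.resize(s["image"][190:310,210:330],None,fx=5,fy=5))
E
```

```text
tcp [ 0.541  -0.2034 -0.0154] [3.142 0.    1.411] w 0.0008 F [-0.2  2.5  0.9] t 7.3 units [ 0.77  0.   -0.03]
dish [ 0.551 -0.15 ] 358 320 to pad 0.101
```

View pics/s5.png

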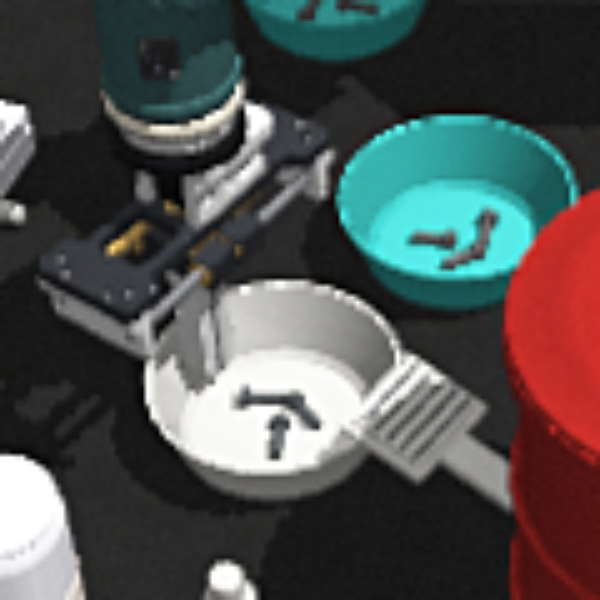

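The finger is inside at the wall (crop (205,375)) and the dish is sliding flat, pushed with 2.5 N. I'll slide it another 80 mm, which stays clear of the valve body at y<-0.40.

Emit:
drive_tool(commands=[[-0.1,0,0,0,0,0],[-0.13,0,0,0,0,0],[-0.13,0,0,0,0,0],[-0.13,0,0,0,0,0],[-0.13,0,0,0,0,0],[-0.13,0,0,0,0,0],[-0.13,0,0,0,0,0],[-0.13,0,0,0,0,0],[-0.13,0,0,0,0,0],[-0.13,0,0,0,0,0],[-0.13,0,0,0,0,0],[-0.13,0,0,0,0,0],[-0.13,0,0,0,0,0],[-0.13,0,0,0,0,0],[-0.13,0,0,0,0,0],[-0.1,0,0,0,0,0],[-0.05,0,0,0,0,0],[0.2,0,0,0,0,0],[0.2,0,0,0,0,0],[0,0,0,0,0,0]])

```text
time: 9.85
tool_pos: [0.5305, -0.2683, -0.0154]
ee_rot: [3.142, 0.0, 1.412]
wrist_force: [-0.8, 0.1, -0.7]
width: 0.0004
finger_force: 0.0
```

Emit:
drive_tool(commands=[[0,0,-0.5,0,0,0],[0,0,-0.9,0,0,0],[0,0,-0.9,0,0,0],[0,0,-0.9,0,0,0],[0,0,-0.4,0,0,0],[0,0,0,0,0,0],[0,0,0,0,0,0]])

```text
time: 10.72
tool_pos: [0.5294, -0.2685, 0.1265]
ee_rot: [-3.139, -0.001, 1.411]
wrist_force: [-0.4, -1.0, -0.3]
width: 0.0003
finger_force: 0.0
```

```bash
python3 - <<'E'
from h import *
s,W=dish()
w=W[255:295,270:312].reshape(-1,3);w=w[(w[:,2]>.068)&(w[:,2]<.1)&(w[:,1]>-.09)&(w[:,1]<-.015)&(w[:,0]>.52)&(w[:,0]<.61)]
print("pad",len(w),np.percentile(w,[2,50,98],axis=0).round(3))
# pad mid 189mm, pressing point 197 mm out from axis
a=np.array([.595,.138]);u=np.array([.565,-.05])-a;u/=np.hypot(*u);print(u)
p=a+.199*u;print("press xy",p);delta([*p,.08])
E
```

```text
dish [ 0.539 -0.233] 350 350 to pad 0.185
pad 424 [[ 0.537 -0.078  0.07 ]
 [ 0.572 -0.048  0.082]
 [ 0.6   -0.019  0.09 ]]
[-0.15758076 -0.9875061 ]
press xy [ 0.56364143 -0.05851371]
tcp [ 0.5293 -0.2685  0.1262] [-3.138e+00 -1.000e-03  1.411e+00] w 0.0004 F [-0.2 -0.7 -1. ] t 10.78 units [5.32 0.02 1.16]
```

The dish is clear at 0.185 m from the pad. I'll move above the pad, outside its middle, and go down to just above it.

Emit:
drive_tool(commands=[[0.5,0,0,0,0,0],[0.9,0,0,0,0,0],[0.9,0,0,0,0,0],[0.9,0,0,0,0,0],[0.9,0.03,0,0,0,0],[0.8,0.03,0,0,0,0],[0.4,0,0,0,0,0],[0,0,0.5,0,0,0],[0,0,0.5,0,0,0],[0,0,0.4,0,0,0],[0,0,0,0,0,0],[0,0,0,0,0,0]])

```text
time: 12.28
tool_pos: [0.5669, -0.0604, 0.0733]
ee_rot: [3.14, 0.0, 1.411]
wrist_force: [0.3, 0.3, -0.1]
width: 0.0002
finger_force: 0.0
```

```bash
python3 - <<'E'
from h import *
delta([.564,-.058,.06])
s=snapshot("scene");W=cloud(s)
w=W[215:285,265:330].reshape(-1,3)
for a in np.arange(.06,.2,.02):
    k=w[(w[:,2]>a)&(w[:,2]<a+.02)&(w[:,1]<.02)]
    if len(k)>3: print(round(a,2),len(k),k.min(0).round(3),k.max(0).round(3))
cv2.imwrite("pics/s6.png",cv2.resize(s["image"][190:310,230:350],None,fx=5,fy=5))
E
```

```text
tcp [ 0.5669 -0.0604  0.0733] [3.14  0.    1.411] w 0.0002 F [ 0.3  0.3 -0.1] t 12.28 units [ 0.05 -0.08  0.33]
0.06 183 [ 0.533 -0.079  0.063] [0.601 0.008 0.08 ]
0.08 272 [ 0.534 -0.082  0.08 ] [ 0.601 -0.025  0.093]
0.1 7 [ 0.562 -0.058  0.112] [ 0.576 -0.051  0.12 ]
0.12 58 [ 0.555 -0.071  0.12 ] [ 0.582 -0.048  0.14 ]
0.14 56 [ 0.556 -0.073  0.14 ] [ 0.58  -0.049  0.16 ]
0.16 49 [ 0.559 -0.069  0.16 ] [ 0.582 -0.05   0.18 ]
0.18 15 [ 0.57 -0.07  0.18] [ 0.581 -0.051  0.193]
0.2 110 [ 0.495 -0.086  0.204] [ 0.653 -0.016  0.22 ]
```

View pics/s6.png

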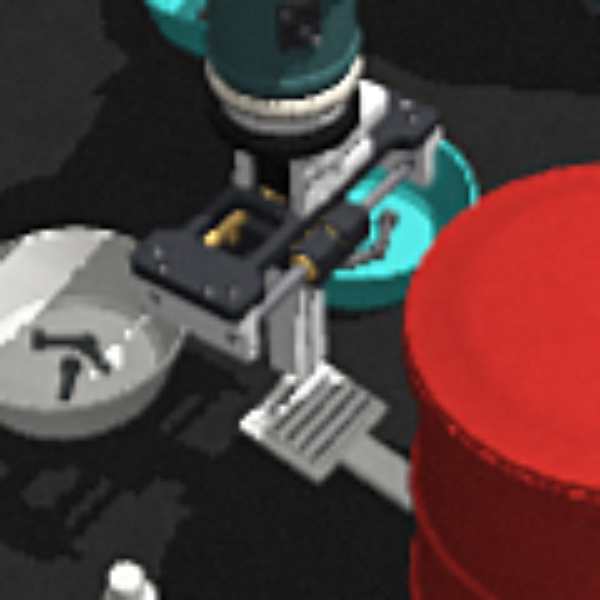

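The finger at crop (305,370) is above the pad's outer half, with a gap of about 22 mm. I'll come down gently to contact.

Emit:
drive_tool(commands=[[0,0,0.2,0,0,0],[0,0,0.15,0,0,0],[0,0,0.1,0,0,0],[0,0,0.06,0,0,0],[0,0,0.06,0,0,0],[0,0,0.06,0,0,0],[0,0,0.06,0,0,0]])

```text
time: 13.2
tool_pos: [0.5668, -0.0605, 0.048]
ee_rot: [3.14, 0.001, 1.411]
wrist_force: [-5.2, -0.5, 12.6]
width: 0.0001
finger_force: 5.9
```

Emit:
drive_tool(commands=[[0,0,0.06,0,0,0],[0,0,0.06,0,0,0],[0,0,0.06,0,0,0],[0,0,0.06,0,0,0],[0,0,0.06,0,0,0],[0,0,0.06,0,0,0],[0,0,0.06,0,0,0],[0,0,0.06,0,0,0]])

```text
time: 14.2
tool_pos: [0.5671, -0.0631, 0.029]
ee_rot: [3.138, 0.005, 1.41]
wrist_force: [-4.4, -5.6, 10.7]
width: 0.0004
finger_force: 4.8
```

Emit:
drive_tool(commands=[[0,0,0.06,0,0,0],[0,0,0.06,0,0,0],[0,0,0.06,0,0,0],[0,0,0.06,0,0,0],[0,0,0.06,0,0,0]])

```text
time: 14.82
tool_pos: [0.5678, -0.063, 0.0164]
ee_rot: [3.137, 0.005, 1.41]
wrist_force: [-1.0, -4.5, 6.8]
width: 0.0006
finger_force: 3.2
```

```bash
cat >> h.py <<'E'
def lid():
    s=snapshot("scene");W=cloud(s);w=W[100:340,290:430].reshape(-1,3);im=s["image"][100:340,290:430].reshape(-1,3).astype(int)
    k=w[(im[:,2]>im[:,1]+60)&(w[:,2]>.25)&(w[:,1]<.3)]
    h=np.array([.595,.138])-.135*np.array([-.158,-.9875]); r=np.c_[(k[:,:2]-h)@np.array([-.158,-.9875]),k[:,2]-.262]
    far=r[r[:,0]>.05];print("lid top z",k[:,2].max().round(3),"tilt",np.median(np.arctan2(far[:,1],far[:,0])).round(2),"front reach",np.percentile(r[:,0],99).round(3)); return s
E
python3 - <<'E'
from h import *
lid();delta([.565,-.06,.014])
E
```

```text
lid top z 0.459 tilt 0.98 front reach 0.226
tcp [ 0.5678 -0.0625  0.0158] [3.137 0.004 1.41 ] w 0.0003 F [ 0.5 -4.1  4.3] t 14.88 units [ 0.05 -0.08  0.04]
```

Nearly open, with the force falling as described. I'll press on gently to the stop.

Emit:
drive_tool(commands=[[0,0,0.05,0,0,0],[0,0,0.05,0,0,0],[0,0,0.05,0,0,0],[0,0,0,0,0,0]])

```text
time: 15.38
tool_pos: [0.5679, -0.0623, 0.0113]
ee_rot: [3.137, 0.004, 1.41]
wrist_force: [-2.9, -3.2, 10.8]
width: 0.0009
finger_force: 5.7
```

```bash
python3 - <<'E'
from h import *
s=lid();delta([.565,-.06,.01])
E
```

```text
lid top z 0.477 tilt 1.11 front reach 0.227
tcp [ 0.5679 -0.0623  0.0113] [3.137 0.004 1.41 ] w 0.0005 F [-3.3 -4.1 12. ] t 15.43 units [ 0.05 -0.08  0.03]
```

The force is rising again, so it's on the stop. I'll add 2 mm and hold for over 3 s.

Emit:
drive_tool(commands=[[0,0,0.05,0,0,0],[0,0,0,0,0,0],[0,0,0,0,0,0],[0,0,0,0,0,0],[0,0,0,0,0,0],[0,0,0,0,0,0],[0,0,0,0,0,0],[0,0,0,0,0,0]])

```text
time: 16.42
tool_pos: [0.568, -0.0623, 0.0112]
ee_rot: [3.136, 0.004, 1.411]
wrist_force: [-7.0, -2.9, 19.5]
width: 0.0005
finger_force: 9.3
```

Emit:
drive_tool(commands=[[0,0,0,0,0,0],[0,0,0,0,0,0],[0,0,0,0,0,0],[0,0,0,0,0,0],[0,0,0,0,0,0],[0,0,0,0,0,0],[0,0,0,0,0,0],[0,0,0,0,0,0],[0,0,0,0,0,0],[0,0,0,0,0,0],[0,0,0,0,0,0],[0,0,0,0,0,0],[0,0,0,0,0,0],[0,0,0,0,0,0],[0,0,0,0,0,0],[0,0,0,0,0,0],[0,0,0,0,0,0],[0,0,0,0,0,0],[0,0,0,0,0,0],[0,0,0,0,0,0]])

```text
time: 18.92
tool_pos: [0.568, -0.0623, 0.0112]
ee_rot: [3.136, 0.004, 1.411]
wrist_force: [-6.4, -3.3, 18.8]
width: 0.0003
finger_force: 9.3
```

```bash
python3 - <<'E'
from h import *
s=lid();delta([.565,-.06,.01]);cv2.imwrite("pics/s7.png",s["image"])
E
```

```text
lid top z 0.477 tilt 1.11 front reach 0.227
tcp [ 0.568  -0.0623  0.0112] [3.137 0.004 1.411] w 0.0005 F [-7.  -3.  17.7] t 18.98 units [ 0.05 -0.08  0.03]
```

View pics/s7.png

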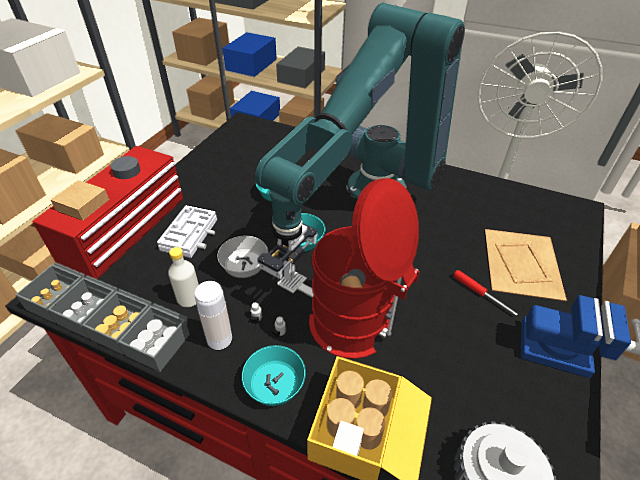

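The lid stands fully open at (388,230) with the lever on its stop, held for 3.5 s at 18 N. Now I'll let it rise slowly, at about 12 mm/s.

Emit:
drive_tool(commands=[[0,0,-0.04,0,0,0],[0,0,-0.04,0,0,0],[0,0,-0.04,0,0,0],[0,0,-0.04,0,0,0],[0,0,-0.04,0,0,0],[0,0,-0.04,0,0,0],[0,0,-0.04,0,0,0],[0,0,-0.04,0,0,0],[0,0,-0.04,0,0,0],[0,0,-0.04,0,0,0],[0,0,-0.04,0,0,0],[0,0,-0.04,0,0,0],[0,0,-0.04,0,0,0],[0,0,-0.04,0,0,0],[0,0,-0.04,0,0,0],[0,0,-0.04,0,0,0],[0,0,-0.04,0,0,0],[0,0,-0.04,0,0,0],[0,0,-0.04,0,0,0],[0,0,-0.04,0,0,0]])

```text
time: 21.48
tool_pos: [0.5681, -0.057, 0.0396]
ee_rot: [3.139, -0.006, 1.412]
wrist_force: [2.5, 4.6, 8.3]
width: 0.0001
finger_force: 4.9
```

Emit:
drive_tool(commands=[[0,0,-0.03,0,0,0],[0,0,-0.03,0,0,0],[0,0,-0.03,0,0,0],[0,0,-0.03,0,0,0],[0,0,-0.03,0,0,0],[0,0,-0.03,0,0,0],[0,0,-0.03,0,0,0],[0,0,-0.03,0,0,0],[0,0,-0.03,0,0,0],[0,0,-0.03,0,0,0],[0,0,-0.03,0,0,0],[0,0,-0.03,0,0,0]])

```text
time: 22.98
tool_pos: [0.565, -0.0607, 0.0508]
ee_rot: [-3.138, 0.001, 1.41]
wrist_force: [-0.9, -1.6, 0.6]
width: 0.0006
finger_force: 0.0
```

Contact is released at the rest height. I'll raise the arm well clear, then check.

Emit:
drive_tool(commands=[[0,0,-0.2,0,0,0],[0,0,-0.5,0,0,0],[-0.3,0,-0.5,0,0,0],[-0.5,0,-0.5,0,0,0],[-0.5,0,-0.5,0,0,0],[-0.5,0,-0.3,0,0,0],[0,0,0,0,0,0],[0,0,0,0,0,0],[0,0,0,0,0,0],[0,0,0,0,0,0]])

```text
time: 24.22
tool_pos: [0.5547, -0.1306, 0.1514]
ee_rot: [-3.14, -0.0, 1.412]
wrist_force: [0.5, 0.6, -0.3]
width: 0.0006
finger_force: 0.0
```

```bash
python3 - <<'E'
from h import *
dish();s=lid();delta([.565,-.06,.15])
a=np.load("scene0.npy");b=cloud(s)
print("lid z diff",np.nanmedian((b-a)[230:280,325:395,2]).round(4),"pad diff",np.nanmedian((b-a)[268:280,288:300,2]).round(4))
for n,(u0,u1,v0,v1) in dict(sols=(245,292,300,340),aero=(190,235,280,350),bottle=(165,200,245,310),valve=(155,220,205,260),screw=(450,520,265,320)).items():
    d=np.abs((b-a)[v0:v1,u0:u1,2]);print(n,np.mean(d>.01).round(3))
E
```

```text
dish [ 0.539 -0.233] 365 365 to pad 0.185
lid top z 0.287 tilt 0.12 front reach 0.232
tcp [ 0.5549 -0.1308  0.1518] [-3.141 -0.     1.411] w 0.0004 F [-0.  -0.2  0.4] t 24.32 units [ 1.79 -0.03  0.04]
lid z diff -0.0 pad diff 0.0001
sols 0.0
aero 0.0
bottle 0.001
valve 0.009
screw 0.001
```

The lid and lever are back at their starting readings, the dish is clear and the five bystanders I compared haven't moved. I'll hand it in.

```bash
python3 -c "
from bench import close_job
print(close_job())"
```

```text
the job is handed in; nothing more can be done
None
```

The job is handed in with no verdict returned: the dish lies 185 mm from the pad, the lid was held fully open for about 3.5 s and let down slowly until shut, and nothing else had shifted in the final check (the filter was not compared).

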